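# Set out four clay mates on their wood slices

## Task

Set out the display: stand each of the four clay mate cups with a glazed rim upright on the middle of the wood slice of its own rank in size, the smallest cup on the smallest slice and so on up to the largest on the largest. Set them down gently, without dropping them, and leave the flowerpot and the glass jar standing where they are.

Things in the scene. Friction and masses are not known exactly. Their poses are not given: they have to be found in the camera images.
- mate_small: loose round-bellied clay mate cup, terracotta below with a pale green-blue glazed rim band, the smallest of four of the same shape and colours: 38 mm across the belly, 42 mm tall, about 50 g; straight-sided at full width from 15 to 28 mm above its foot, rim 33 mm and foot 27 mm across. Origin at the centre of its underside, z up; may stand at any yaw.
- mate_medium: loose round-bellied clay mate cup, terracotta below with a pale green-blue glazed rim band, the second smallest of four of the same shape and colours: 47 mm across the belly, 51 mm tall, about 80 g; straight-sided at full width from 18 to 34 mm above its foot, rim 41 mm and foot 34 mm across. Origin at the centre of its underside, z up; may stand at any yaw.
- mate_large: loose round-bellied clay mate cup, terracotta below with a pale green-blue glazed rim band, the second largest of four of the same shape and colours: 56 mm across the belly, 61 mm tall, about 120 g; straight-sided at full width from 22 to 40 mm above its foot, rim 49 mm and foot 40 mm across. Origin at the centre of its underside, z up; may stand at any yaw.
- mate_largest: loose round-bellied clay mate cup, terracotta below with a pale green-blue glazed rim band, the largest of four of the same shape and colours: 66 mm across the belly, 72 mm tall, about 180 g; straight-sided at full width from 26 to 48 mm above its foot, rim 58 mm and foot 48 mm across. Origin at the centre of its underside, z up; may stand at any yaw.
- slice_small: round slice of tree trunk, dark bark edge and pale ringed flat top, the smallest of four: 62 mm across, 18 mm thick, fixed to the table. Origin at the centre of its underside on the table, so its top is 18 mm above the origin.
- slice_medium: round slice of tree trunk, dark bark edge and pale ringed flat top, the second smallest of four: 78 mm across, 18 mm thick, fixed to the table. Origin at the centre of its underside on the table, so its top is 18 mm above the origin.
- slice_large: round slice of tree trunk, dark bark edge and pale ringed flat top, the second largest of four: 95 mm across, 18 mm thick, fixed to the table. Origin at the centre of its underside on the table, so its top is 18 mm above the origin.
- slice_largest: round slice of tree trunk, dark bark edge and pale ringed flat top, the largest of four: 112 mm across, 18 mm thick, fixed to the table. Origin at the centre of its underside on the table, so its top is 18 mm above the origin.
- flowerpot: bystander: loose plain terracotta flowerpot with a thick collar, no glaze, dark inside, 60 mm across the collar, 52 mm tall. Origin at the centre of its underside.
- jar: bystander: loose closed amber glass jar with a flat steel lid, 56 mm across, 64 mm tall. Origin at the centre of its underside. (Cups, slices, pot and jar all stand at least 140 mm apart centre to centre; other clutter lies outside their area, beyond 0.76 m from the robot or far to its left.)

How it is judged:
At the end, for the whole second after the job is handed in: Each mate stands upright (within 0.12 rad) and at rest on top of the slice of its own size rank, its centre within 12 mm of the slice's centre; flowerpot and jar are within 20 mm of where they stood (horizontal distance between mate_small and slice_small below 0.012 m and z of mate_small in the frame of slice_small between 0.014 and 0.022 m and angle between each of mate_small, mate_medium, mate_large, mate_largest's own z axis and vertical below 0.12 rad and linear speed of each of mate_small, mate_medium, mate_large, mate_largest below 0.02 m/s and horizontal distance between mate_medium and slice_medium below 0.012 m and z of mate_medium in the frame of slice_medium between 0.014 and 0.022 m and horizontal distance between mate_large and slice_large below 0.012 m and z of mate_large in the frame of slice_large between 0.014 and 0.022 m and horizontal distance between mate_largest and slice_largest below 0.012 m and z of mate_largest in the frame of slice_largest between 0.014 and 0.022 m and not (distance of flowerpot from where it was at the start of the episode above 0.02 m) and not (distance of jar from where it was at the start of the episode above 0.02 m)); the robot touches nothing.
It fails at once if a mate is dropped or flung (moving faster than 0.6 m/s, as after a fall of about 2 cm, while out of the gripper) ((linear speed of mate_small above 0.6 m/s and contact force between mate_small and the fingers below 0.1 N) or (linear speed of mate_medium above 0.6 m/s and contact force between mate_medium and the fingers below 0.1 N) or (linear speed of mate_large above 0.6 m/s and contact force between mate_large and the fingers below 0.1 N) or (linear speed of mate_largest above 0.6 m/s and contact force between mate_largest and the fingers below 0.1 N)).
It fails at once if the flowerpot is moved more than 20 mm or tipped (distance of flowerpot from where it was at the start of the episode above 0.02 m or angle between flowerpot's own z axis and vertical above 0.3 rad).
It fails at once if the glass jar is moved more than 20 mm or tipped (distance of jar from where it was at the start of the episode above 0.02 m or angle between jar's own z axis and vertical above 0.3 rad).
It also fails if it takes over 104 s, if anything falls off the work surface, if the arm or the gripper's body presses on something with over 40 N, if the wrist force passes 120 N, or if a joint passes its speed limit or range.

## Robot

A 6-joint arm with a two-finger parallel gripper is mounted at the origin on the work surface. World frame = base frame: x ahead of the robot, y to its left, z up, the work surface at z = 0. Lengths are in m, angles in rad, forces in N, time in s.
With the tool pointing down it reaches from about 0.3 to 0.775 m from the base axis. Payload 14.6 kg.
Tool frame: the origin (TCP) lies on the mounting face of the last link; the fingertips stand 199 mm ahead of it and the grasp point (between the pads) lies 180 mm ahead of it; z points along the fingers, y is the line along which they close (so a half turn about z gives the same grasp; the last joint's range is limited). The gripper opens to 94 mm and grips with 3 to 60 N. Pads are 16 mm wide; open, the fingers measure 119 mm over their backs; the gripper's body (75 mm by 177 mm) begins 78 mm behind the grasp point.
Start: joints at [-0.067, 0.3, 1.521, -0, 1.321, -0.067], TCP at [0.55, -0, 0.405] pointing down, gripper open.
Joint ranges: [-3.03, 3.03], [-0.79, 2.21], [0.23, 2.52], [-1.04, 4.18], [0, 3.07], [-2.55, 2.55]. Speed limits (rad/s): [2.22, 2.22, 2.57, 3.14, 3.14, 3.14].

## Interface

Orientations are given as [roll, pitch, yaw] about the fixed x, y, z axes, in that order (R = Rz(yaw) Ry(pitch) Rx(roll)).
In Python, from station import get_obs, camera, hand_in gives the robot as it stands.
- The arm moves only by the tool apply_moves, never from a script. Its argument "increments" is a list of rows, each an object of numbers: "tx", "ty", "tz": the shift along the tool's x, y, z as a fraction of full scale; "ax", "ay", "az": the turn, a rotation vector about the tool's x, y, z as a fraction of full scale. In form: [{"tx": .., "ty": .., "tz": .., "ax": .., "ay": .., "az": ..}, ...]. A call has 1 to 12 rows; each row shifts and turns the commanded pose from where the row before left it, along the tool's axes as they then stand; what a row does not reach is not made up. Full scale, the value 1, is 30 mm for a shift and 5 degrees for a turn. A row lasts 1/8 s, in which the tool goes at most 62.5 mm and 10.7 degrees, less where a joint would pass 70% of its speed; a pose out of reach is approached as far as the arm can. A call with a number of a shift or a turn outside -1 to 1 is refused whole. A call with a gripper value outside its range is refused whole. "jaw" is the closure, from 0 (fully open) to 1 (shut), set as the call begins (left out, the last holds). The fingers move at their own pace and stop on an object; "force" is the grip in N (left out, the last holds). Time passes only in rows, so rows that do not move let the fingers close. It gives the time, the measured TCP pose, the force, the opening and the grip force at its end, in the units of the state.
- get_obs(): the state, without advancing time (a new reading comes with each control period).
- camera(name): name is "scene" or "side" or "wrist"; returns a dict with "pixels" (384x512x3 uint8, red, green, blue), "camera_matrix" (3x3 intrinsics, pixels), "R" (3x3) and "t" (3): a world point X has camera coordinates R X + t; the wrist camera has in their place "T_tool_cam" (4x4, takes a point from camera to tool coordinates, whose origin is the TCP and whose axes are the flange's). Camera axes: x right, y down, z forward; pixel columns grow to the right and rows downward; lengths in m; the calibration is good to about 2 mm. The wrist camera is an equidistant fisheye: a pixel r from the principal point sees the ray r / f radians off the axis. A picture is of the moment at which its call begins: read the wrist's pose just before it. There is no depth.
- hand_in(): hands the job in; it is judged then, once.
The state is a dict: "time_s": time; "qpos": joint angles; "joint_vel": joint speeds; "tau": joint torques, N m; "ee_pos": TCP position; "eef_rot": TCP orientation; "force": force on the tool from outside, world axes, zero at the start; "moment": the same for the moment, N m; "grip_width": finger opening in m; "grip_force": force on a finger pad.
Only numpy, scipy, OpenCV 4.12 (cv2) and the standard library are available. Lean on these libraries where they do the work, as an engineer would, in place of code of your own. Each camera call takes 0.05 s, during which the arm holds its last target. There are 200 camera calls.

## Working session

There is one attempt and no reset: what is moved stays moved. The work goes in short steps, Python scripts to look and compute and a tool call to move; the robot and the scene stay as the last step left them, time stands still between calls to the robot, and variables do not carry over. Pictures are saved under pics/ and viewed, at most 14 in all, crops included, and the job is handed in when it is done.

Besides the shell and the picture viewer there is one more tool, called as name(argument=value, ...) on one line, values as JSON. apply_moves: Moves the arm, as the interface text tells. Its arguments: {"type":"object","properties":{"increments":{"type":"array"},"jaw":{"type":"number"},"force":{"type":"number"}},"required":["increments"]}

```bash
ls; mkdir -p pics
cat > h.py <<'E'
from station import get_obs, camera, hand_in
import numpy as np, cv2
E
python3 - <<'E'
from h import *
o=get_obs();print(o)
for n in ("scene","side","wrist"):
    c=camera(n); np.save(n,c,allow_pickle=True)
    cv2.imwrite(f"pics/{n}0.png",cv2.cvtColor(c["pixels"],cv2.COLOR_RGB2BGR))
    print(n,{k:v for k,v in c.items() if k!="pixels"})
E
```

```text
pics
{'time_s': 0.0, 'qpos': array([-6.66053511e-02,  3.00487676e-01,  1.52159968e+00,  8.53450208e-07,
        1.32070719e+00, -6.65852381e-02]), 'joint_vel': array([-0.00151848,  0.00087785,  0.00056462, -0.00059064,  0.00138352,
       -0.00049969]), 'tau': array([-1.53750298e-03, -5.31805658e+01, -3.52735734e+01,  7.07558286e-02,
        2.43994006e-02, -4.79655944e-05]), 'ee_pos': array([ 5.49965683e-01, -3.52820599e-06,  4.04069231e-01]), 'eef_rot': array([-3.14039348e+00, -8.07941932e-05,  1.57077595e+00]), 'force': array([-0.08635537,  0.19823572, -0.32503184]), 'moment': array([-0.03487073,  0.00017746,  0.05467078]), 'grip_force': 0.0, 'grip_width': 0.09388493064715454}
scene {'camera_matrix': array([[347.23783372,   0.        , 262.47367999],
       [  0.        , 347.23783372, 190.66733277],
       [  0.        ,   0.        ,   1.        ]]), 'R': array([[-0.39275531,  0.91962014, -0.00648478],
       [ 0.47694831,  0.19765803, -0.8564179 ],
       [-0.78629738, -0.33945558, -0.51624251]]), 't': array([ 0.19789621, -0.19508152,  1.35391732])}
side {'camera_matrix': array
[... 188 characters left out ...]
 -0.02417381],
       [-0.39280029, -0.44037162, -0.80732941],
       [ 0.50637594,  0.62924443, -0.58960568]]), 't': array([-0.39410488,  0.24092876,  0.90777549])}
wrist {'camera_matrix': array([[297.31863964,   0.        , 257.05858847],
       [  0.        , 297.31863964, 193.52237095],
       [  0.        ,   0.        ,   1.        ]]), 'T_tool_cam': array([[-7.61206504e-06, -9.60560222e-01, -2.78072040e-01,
         8.14011518e-02],
       [ 9.99999973e-01,  5.76129599e-05, -2.26390191e-04,
         6.62060297e-04],
       [ 2.33481966e-04, -2.78072034e-01,  9.60560196e-01,
         2.11735802e-02],
       [ 0.00000000e+00,  0.00000000e+00,  0.00000000e+00,
         1.00000000e+00]])}
```

View pics/scene0.png

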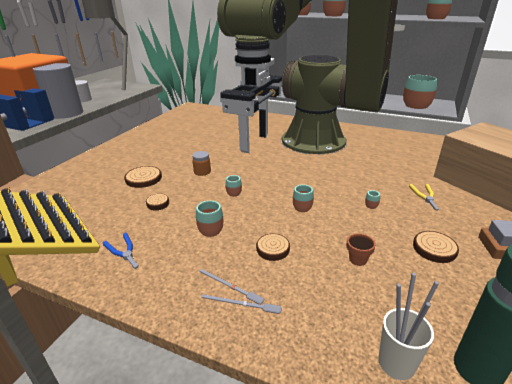

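View pics/side0.png

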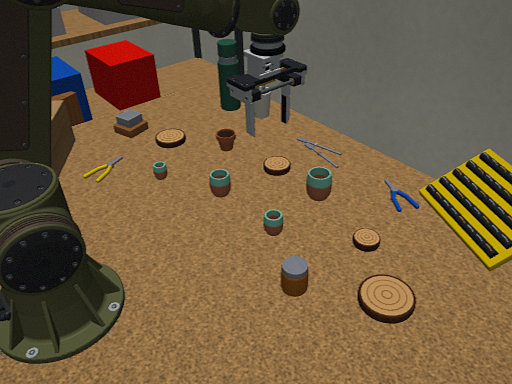

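View pics/wrist0.png

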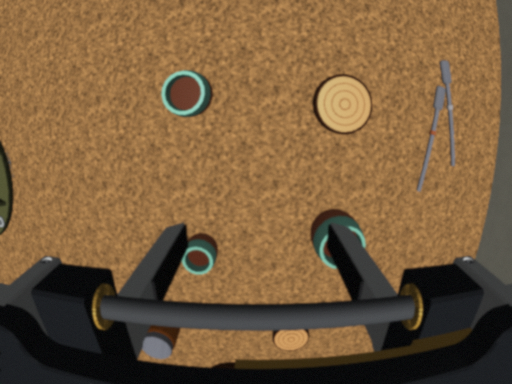

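The scene view shows cups at (209,218), (234,185), (303,197) and (373,199), and slices at (143,176), (157,201), (273,246) and (436,246). The pot is at (361,248) and the jar at (202,163). The side view shows cups at (319,183), (273,221), (220,181) and (160,170), and slices at (386,297), (367,239), (277,165) and (170,137). The wrist view shows three of the cups and the slice at (343,104).

```bash
cat >> h.py <<'E'
def ray(c,p):
    K=c["camera_matrix"]; d=c["R"].T@np.linalg.solve(K,[p[0],p[1],1.]); return -c["R"].T@c["t"],d
def onplane(c,p,z):
    o,d=ray(c,p); return o+d*(z-o[2])/d[2]
def wray(c,p,o):
    from scipy.spatial.transform import Rotation as R
    K=c["camera_matrix"]; v=np.array([(p[0]-K[0,2])/K[0,0],(p[1]-K[1,2])/K[1,1]]); r=np.hypot(*v)
    d=np.r_[v/r*np.sin(r),np.cos(r)] if r>0 else np.array([0,0,1.])
    Rt=R.from_euler("xyz",o["eef_rot"]).as_matrix(); T=c["T_tool_cam"]
    return o["ee_pos"]+Rt@T[:3,3], Rt@T[:3,:3]@d
def tri(rs):
    A=0;b=0
    for o,d in rs:
        d=d/np.linalg.norm(d); P=np.eye(3)-np.outer(d,d); A=A+P; b=b+P@o
    X=np.linalg.solve(A,b); return X,[np.linalg.norm(np.cross(X-o,d/np.linalg.norm(d))) for o,d in rs]
def glaze(px):
    h=cv2.cvtColor(px,cv2.COLOR_RGB2HSV); return cv2.inRange(h,(72,50,50),(100,255,255))
def pale(px):
    return cv2.inRange(cv2.cvtColor(px,cv2.COLOR_RGB2HSV),(8,30,195),(28,150,255))
def blobs(m,amin):
    m=cv2.morphologyEx(m,cv2.MORPH_CLOSE,np.ones((3,3)))
    return [cv2.convexHull(k) for k in cv2.findContours(m,cv2.RETR_EXTERNAL,cv2.CHAIN_APPROX_NONE)[0] if cv2.contourArea(k)>amin]
E
python3 - <<'E'
from h import *
C={n:np.load(n+".npy",allow_pickle=True).item() for n in("scene","side")}
for n,pts in (("scene",[(143,174),(157,200),(273,244),(436,244)]),("side",[(386,295),(367,237),(277,163),(170,136)])):
    px=C[n]["pixels"]; 
    print(n,[cv2.cvtColor(px,cv2.COLOR_RGB2HSV)[y,x-3:x+4:3].tolist() for x,y in pts], cv2.cvtColor(px,cv2.COLOR_RGB2HSV)[200:280:9,300].tolist())
    print("glaze")
    for b in blobs(glaze(px),25):
        x,y,w,h=cv2.boundingRect(b); e=cv2.fitEllipse(b); print((x,y,w,h),np.round(e[0],1))
    # slice tops: bark = dark ring; outline of the slice from non-table darkness
    for p in pts:
        x,y=p; 
        m=blobs(pale(px),30)
        m=[b for b in m if cv2.pointPolygonTest(b,(float(x),float(y)),False)>=0]
        for b in m:
            e=cv2.fitEllipse(b); P=onplane(C[n],e[0],.018)
            q=[onplane(C[n],k[0],.018)[:2] for k in b]; (cx,r)=cv2.minEnclosingCircle(np.array(q,np.float32))
            print("slice",p,np.round(e[0],1),P.round(4),np.round(cx,4),"diam",round(2*r,4))
E
```

```text
scene [[[14, 118, 221], [15, 113, 219], [17, 101, 238]], [[17, 99, 239], [17, 102, 236], [15, 107, 225]], [[14, 118, 219], [15, 108, 225], [15, 111, 227]], [[15, 107, 228], [16, 108, 231], [15, 116, 222]]] [[82, 71, 125], [8, 133, 102], [15, 109, 204], [15, 110, 199], [15, 109, 198], [14, 110, 187], [15, 110, 185], [15, 110, 186], [15, 111, 196]]
glaze
(469, 278, 43, 106) [490.1 337.8]
(507, 245, 5, 16) [513.3 253. ]
(196, 201, 26, 22) [208.4 211.7]
(366, 191, 14, 10) [373.  195.4]
(293, 185, 20, 16) [302.9 192.6]
(226, 175, 15, 12) [232.7 181.2]
(405, 75, 32, 16) [421.6  82.7]
(200, 19, 19, 85) [209.5  60.9]
(184, 3, 15, 99) [191.7  54.5]Traceback (most recent call last):
  File "<stdin>", line 8, in <module>
cv2.error: OpenCV(4.12.0) /io/opencv/modules/imgproc/src/shapedescr.cpp:361: error: (-201:Incorrect size of input array) There should be at least 5 points to fit the ellipse in function 'fitEllipseNoDirect'
```

```bash
cat >> h.py <<'E'
H=[.042,.051,.061,.072]; RIM=[.033,.041,.049,.058]
def cup_est(c,box,k):
    x,y,w,h=box; X=onplane(c,(x+(w-1)/2,y-.5),H[k]); cam=-c["R"].T@c["t"]; v=(X-cam)[:2]; v/=np.linalg.norm(v)
    P=X[:2]-v*RIM[k]/2; z=(c["R"]@np.r_[P,H[k]]+c["t"])[2]
    return P, w*z/c["camera_matrix"][0,0]
E
python3 - <<'E'
from h import *
C={n:np.load(n+".npy",allow_pickle=True).item() for n in("scene","side")}
S={"scene":[(143,174),(157,200),(273,244),(436,244)],"side":[(386,295),(367,237),(277,163),(170,136)]}
U={"scene":[(209,212),(233,181),(303,192),(373,195)],"side":[(319,176),(273,214),(220,175),(160,165)]}
for n in C:
    c=C[n];px=c["pixels"]; bl=[b for b in blobs(glaze(px),20)]
    print(n)
    for p in U[n]:
        for b in bl:
            if cv2.pointPolygonTest(b,(float(p[0]),float(p[1])),False)>=0:
                box=cv2.boundingRect(b); print("cup",p,box,[(P.round(3).tolist(),round(w*1000)) for P,w in (cup_est(c,box,k) for k in range(4))])
    for p in S[n]:
        for th in (120,150):
            m=cv2.inRange(cv2.cvtColor(px,cv2.COLOR_RGB2HSV)[...,2],th,255)
            _,l=cv2.connectedComponents(m,connectivity=4); mm=(l==l[p[1],p[0]]).astype(np.uint8)
            if mm.sum()>9000: print(p,th,"leak");continue
            b=blobs(mm,10)[0]; q=np.array([onplane(c,k[0],.018)[:2] for k in b],np.float32); e=cv2.fitEllipse(q)
            print("slice",p,th,"c",np.round(e[0],4),"diam",np.round(e[1],4))
E
```

```text
scene
cup (209, 212) (196, 201, 26, 22) [([0.601, -0.109], 67), ([0.616, -0.099], 66), ([0.633, -0.087], 64), ([0.651, -0.075], 62)]
cup (233, 181) (226, 175, 15, 12) [([0.45, -0.116], 44), ([0.468, -0.106], 43), ([0.488, -0.095], 42), ([0.509, -0.083], 41)]
cup (303, 192) (293, 185, 20, 16) [([0.429, 0.089], 56), ([0.448, 0.094], 54), ([0.468, 0.1], 53), ([0.491, 0.106], 52)]
cup (373, 195) (366, 191, 14, 10) [([0.388, 0.271], 38), ([0.408, 0.272], 37), ([0.429, 0.274], 36), ([0.453, 0.275], 35)]
(143, 174) 120 leak
(143, 174) 150 leak
(157, 200) 120 leak
(157, 200) 150 leak
(273, 244) 120 leak
(273, 244) 150 leak
(436, 244) 120 leak
(436, 244) 150 leak
side
cup (319, 176) (307, 167, 25, 21) [([0.696, -0.037], 67), ([0.683, -0.049], 66), ([0.668, -0.062], 65), ([0.653, -0.076], 63)]
cup (273, 214) (264, 209, 19, 18) [([0.484, -0.092], 45), ([0.474, -0.104], 44), ([0.464, -0.116], 43), ([0.452, -0.13], 42)]
cup (220, 175) (210, 169, 20, 18) [([0.492, 0.133], 54), ([0.483, 0.118], 53), ([0.472, 0.102], 52), ([0.461, 0.084], 51)]
cup (160, 165) (153, 162, 13, 11) [([0.389, 0.274], 36), ([0.382, 0.257], 35), ([0.373, 0.238], 35), ([0.364, 0.218], 34)]
slice (386, 295) 120 c [ 0.5034 -0.4086] diam [0.1002 0.1005]
slice (386, 295) 150 c [ 0.5033 -0.4084] diam [0.0993 0.0999]
(367, 237) 120 leak
slice (367, 237) 150 c [ 0.6066 -0.2742] diam [0.0536 0.0549]
(277, 163) 120 leak
slice (277, 163) 150 c [0.6607 0.0977] diam [0.0668 0.0807]
(170, 136) 120 leak
slice (170, 136) 150 c [0.5163 0.437 ] diam [0.0818 0.0835]
```

```bash
cat >> h.py <<'E'
def wplane(c,p,o,z):
    a,d=wray(c,p,o); return (a+d*(z-a[2])/d[2])[:2]
def wfit(c,o,mask,z,near,amin=150,rad=.04):
    "blobs of a mask, hull projected on plane z; those within rad of near"
    for b in blobs(mask,amin):
        q=np.array([wplane(c,k[0],o,z) for k in b],np.float32); e=cv2.fitEllipse(q)
        if np.hypot(*(np.array(e[0])-near))<rad: print("fit",near,np.round(e[0],4),"axes",np.round(e[1],4))
def slicemask(px,p):
    v=cv2.cvtColor(px,cv2.COLOR_RGB2HSV)[...,2]; m=cv2.inRange(v,150,255)
    _,l=cv2.connectedComponents(m,connectivity=4); return (l==l[p[1],p[0]]).astype(np.uint8)*255
E
python3 - <<'E'
from h import *
c=np.load("wrist.npy",allow_pickle=True).item(); o=dict(ee_pos=np.array([.549966,0,.404069]),eef_rot=[-3.140393,-8e-5,1.570776])
g=glaze(c["pixels"])
wfit(c,o,g,.061,(.47,.101)); wfit(c,o,g,.051,(.471,-.105)); wfit(c,o,g,.072,(.652,-.0755))
wfit(c,o,slicemask(c["pixels"],(338,104)),.018,(.66,.098))
E
```

```text
fit (0.47, 0.101) [0.4721 0.1019] axes [0.0494 0.0539]
fit (0.471, -0.105) [ 0.4746 -0.099 ] axes [0.0418 0.0508]
fit (0.652, -0.0755) [ 0.6482 -0.0697] axes [0.0591 0.071 ]
fit (0.66, 0.098) [0.6585 0.092 ] axes [0.0696 0.0698]
```

apply_moves(increments=[{"tx": 0.84,"ty": -0.66,"tz": 0.6},{"tx": 0.84,"ty": -0.66,"tz": 0.6},{"tx": 0.84,"ty": -0.66,"tz": 0.6},{"tx": 0.84,"ty": -0.66,"tz": 0.6},{},{}], jaw=0)

```text
schema error: expected keys tx, ty, tz, ax, ay, az
```

apply_moves(increments=[{"tx": 0.84,"ty": -0.65,"tz": 0.8,"ax": 0,"ay": 0,"az": 0},{"tx": 0.84,"ty": -0.65,"tz": 0.8,"ax": 0,"ay": 0,"az": 0},{"tx": 0.84,"ty": -0.65,"tz": 0.8,"ax": 0,"ay": 0,"az": 0},{"tx": 0.84,"ty": -0.65,"tz": 0.8,"ax": 0,"ay": 0,"az": 0},{"tx": 0,"ty": 0,"tz": 0,"ax": 0,"ay": 0,"az": 0},{"tx": 0,"ty": 0,"tz": 0,"ax": 0,"ay": 0,"az": 0}], jaw=0)

```text
time_s: 0.9
ee_pos: [0.4725, 0.1005, 0.3093]
eef_rot: [3.141, -0.0, 1.571]
force: [0.9, 0.0, -0.3]
grip_width: 0.0939
grip_force: 0.0
```

```bash
cat >> h.py <<'E'
def look(name):
    o=get_obs(); c=camera("wrist"); cv2.imwrite(f"pics/{name}.png",cv2.cvtColor(c["pixels"],cv2.COLOR_RGB2BGR))
    print(o["time_s"],o["ee_pos"].round(4),o["eef_rot"].round(3),round(o["grip_width"],4),o["grip_force"]); return c,o
E
python3 - <<'E'
from h import *
c,o=look("w1"); g=glaze(c["pixels"]); wfit(c,o,g,.061,(.472,.101));
E
```

```text
0.9 [0.4725 0.1005 0.3093] [ 3.141 -0.     1.571] 0.0939 0.0
fit (0.472, 0.101) [0.4689 0.107 ] axes [0.0493 0.0553]
```

View pics/w1.png

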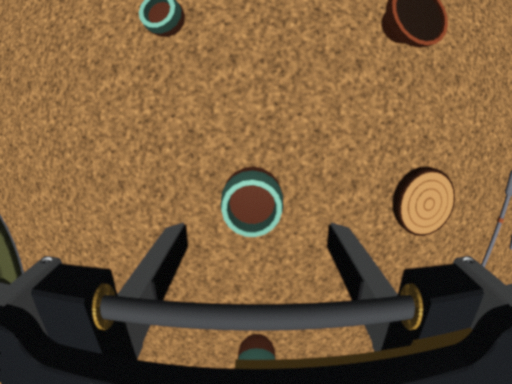

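The wrist view shows the large cup's rim at (252,207), the medium slice at (428,201), the small cup at (160,13) and the pot at (418,20). The bright rim separates from the darker glazed band, so I'll fit only the rim.

```bash
cat >> h.py <<'E'
def rim(px):
    h=cv2.cvtColor(px,cv2.COLOR_RGB2HSV); return cv2.inRange(h,(72,40,145),(100,255,255))
E
python3 - <<'E'
from h import *
o=get_obs(); c=camera("wrist"); px=c["pixels"]; h=cv2.cvtColor(px,cv2.COLOR_RGB2HSV)
print(h[165:245:5,252].tolist())
wfit(c,o,rim(px),.061,(.472,.101)); wfit(c,o,rim(px),.042,(.3885,.2725))
wfit(c,o,slicemask(px,(424,201)),.018,(.66,.095))
c=np.load("wrist.npy",allow_pickle=True).item(); o=dict(ee_pos=np.array([.549966,0,.404069]),eef_rot=[-3.140393,-8e-5,1.570776])
g=rim(c["pixels"])
wfit(c,o,g,.061,(.47,.101)); wfit(c,o,g,.051,(.471,-.105)); wfit(c,o,g,.072,(.652,-.0755))
E
```

```text
[[15, 145, 118], [39, 46, 56], [79, 92, 78], [80, 80, 192], [20, 61, 113], [8, 157, 101], [8, 156, 100], [8, 155, 99], [7, 156, 100], [9, 155, 97], [8, 161, 95], [8, 161, 95], [80, 95, 62], [79, 96, 74], [76, 67, 189], [16, 141, 152]]
fit (0.472, 0.101) [0.4687 0.1037] axes [0.048  0.0483]
fit (0.3885, 0.2725) [0.3874 0.2748] axes [0.0322 0.0333]
fit (0.66, 0.095) [0.6583 0.0923] axes [0.0696 0.07  ]
fit (0.47, 0.101) [0.4694 0.1025] axes [0.0479 0.0484]
```

apply_moves(increments=[{"tx": 0.1,"ty": -0.12,"tz": 0.47,"ax": 0,"ay": 0,"az": 0},{"tx": 0,"ty": 0,"tz": 0.7,"ax": 0,"ay": 0,"az": 0},{"tx": 0,"ty": 0,"tz": 0.7,"ax": 0,"ay": 0,"az": 0},{"tx": 0,"ty": 0,"tz": 0.7,"ax": 0,"ay": 0,"az": 0},{"tx": 0,"ty": 0,"tz": 0.7,"ax": 0,"ay": 0,"az": 0},{"tx": 0,"ty": 0,"tz": 0,"ax": 0,"ay": 0,"az": 0},{"tx": 0,"ty": 0,"tz": 0,"ax": 0,"ay": 0,"az": 0}])

```text
time_s: 1.88
ee_pos: [0.4685, 0.1037, 0.211]
eef_rot: [3.141, -0.0, 1.571]
force: [0.4, -1.0, 1.3]
grip_width: 0.0936
grip_force: 0.0
```

apply_moves(increments=[{"tx": 0,"ty": 0,"tz": 0,"ax": 0,"ay": 0,"az": 0},{"tx": 0,"ty": 0,"tz": 0,"ax": 0,"ay": 0,"az": 0},{"tx": 0,"ty": 0,"tz": 0,"ax": 0,"ay": 0,"az": 0},{"tx": 0,"ty": 0,"tz": 0,"ax": 0,"ay": 0,"az": 0},{"tx": 0,"ty": 0,"tz": 0,"ax": 0,"ay": 0,"az": 0},{"tx": 0,"ty": 0,"tz": 0,"ax": 0,"ay": 0,"az": 0}], jaw=1, force=15)

```text
time_s: 2.62
ee_pos: [0.4684, 0.1038, 0.2106]
eef_rot: [3.141, -0.0, 1.571]
force: [0.0, -0.5, 2.2]
grip_width: 0.0558
grip_force: 15.0
```

apply_moves(increments=[{"tx": 0,"ty": 0,"tz": -0.3,"ax": 0,"ay": 0,"az": 0},{"tx": 0,"ty": 0,"tz": -0.8,"ax": 0,"ay": 0,"az": 0},{"tx": 0,"ty": 0,"tz": -1,"ax": 0,"ay": 0,"az": 0},{"tx": 0,"ty": 0,"tz": -1,"ax": 0,"ay": 0,"az": 0},{"tx": 0.5,"ty": 0.1,"tz": -1,"ax": 0,"ay": 0,"az": 0},{"tx": 1,"ty": 0.2,"tz": 0,"ax": 0,"ay": 0,"az": 0},{"tx": 1,"ty": 0.2,"tz": 0,"ax": 0,"ay": 0,"az": 0},{"tx": 1,"ty": 0.2,"tz": 0,"ax": 0,"ay": 0,"az": 0},{"tx": 1,"ty": 0.2,"tz": 0,"ax": 0,"ay": 0,"az": 0},{"tx": 1,"ty": 0.2,"tz": 0,"ax": 0,"ay": 0,"az": 0},{"tx": 1,"ty": 0.2,"tz": 0,"ax": 0,"ay": 0,"az": 0},{"tx": 0.8,"ty": 0.2,"tz": 0,"ax": 0,"ay": 0,"az": 0}])

```text
time_s: 4.12
ee_pos: [0.5133, 0.3239, 0.3339]
eef_rot: [-3.142, -0.0, 1.571]
force: [0.6, -0.3, -1.5]
grip_width: 0.0557
grip_force: 15.0
```

apply_moves(increments=[{"tx": 0.4,"ty": 0.1,"tz": 0,"ax": 0,"ay": 0,"az": 0},{"tx": 0,"ty": 0,"tz": 0,"ax": 0,"ay": 0,"az": 0},{"tx": 0,"ty": 0,"tz": 0,"ax": 0,"ay": 0,"az": 0}])

```text
time_s: 4.5
ee_pos: [0.5164, 0.3341, 0.3336]
eef_rot: [-3.141, 0.0, 1.57]
force: [-1.1, -1.0, -1.3]
grip_width: 0.0559
grip_force: 15.0
```

Run:
```python
from h import *
c,o=look("w2"); px=c["pixels"]
from scipy.spatial.transform import Rotation as R
def proj(X):
    T=c["T_tool_cam"]; t=R.from_euler("xyz",o["eef_rot"]).inv().apply(X-o["ee_pos"]); d=T[:3,:3].T@(t-T[:3,3]); r=np.hypot(d[0],d[1]); K=c["camera_matrix"]; th=np.arctan2(r,d[2])
    return K[0,2]+K[0,0]*th*d[0]/r, K[1,2]+K[1,1]*th*d[1]/r
p=proj(np.array([.516,.437,.018])); print(p)
for dx in(-6,0,6):
    for dy in (-4,0,4): wfit(c,o,slicemask(px,(int(p[0])+dx,int(p[1])+dy)),.018,(.516,.437))
wfit(c,o,rim(px),.121+.061,o["ee_pos"][:2])
```

```text
4.5 [0.5164 0.3341 0.3336] [-3.141  0.     1.57 ] 0.0559 14.999740775674582
(np.float64(256.09050704453966), np.float64(87.96908623638048))
fit (0.516, 0.437) [0.5137 0.4354] axes [0.0853 0.0854]
fit (0.516, 0.437) [0.5137 0.4354] axes [0.0853 0.0854]
fit (0.516, 0.437) [0.5137 0.4354] axes [0.0853 0.0854]
fit (0.516, 0.437) [0.5137 0.4354] axes [0.0853 0.0854]
fit (0.516, 0.437) [0.5137 0.4354] axes [0.0853 0.0854]
fit (0.516, 0.437) [0.5137 0.4354] axes [0.0853 0.0854]
fit (0.516, 0.437) [0.5137 0.4354] axes [0.0853 0.0854]
fit (0.516, 0.437) [0.5137 0.4354] axes [0.0853 0.0854]
fit (0.516, 0.437) [0.5137 0.4354] axes [0.0853 0.0854]
fit [0.51636363 0.3340797 ] [0.5169 0.3332] axes [0.0484 0.0489]
```

View pics/w2.png

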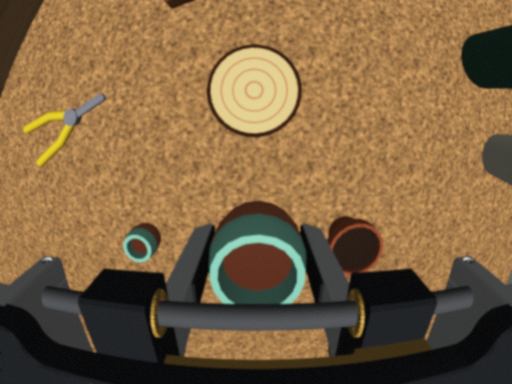

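The view shows the large slice at (254,90) and the cup held upright between the fingers, with the pot to the right at (356,243).

apply_moves(increments=[{"tx": 0.5,"ty": -0.07,"tz": 0,"ax": 0,"ay": 0,"az": 0},{"tx": 0.8,"ty": 0,"tz": 0,"ax": 0,"ay": 0,"az": 0},{"tx": 0.8,"ty": 0,"tz": 0,"ax": 0,"ay": 0,"az": 0},{"tx": 0.8,"ty": 0,"tz": 0,"ax": 0,"ay": 0,"az": 0},{"tx": 0.5,"ty": 0,"tz": 0.4,"ax": 0,"ay": 0,"az": 0},{"tx": 0,"ty": 0,"tz": 0.7,"ax": 0,"ay": 0,"az": 0},{"tx": 0,"ty": 0,"tz": 0.7,"ax": 0,"ay": 0,"az": 0},{"tx": 0,"ty": 0,"tz": 0.7,"ax": 0,"ay": 0,"az": 0},{"tx": 0,"ty": 0,"tz": 0.5,"ax": 0,"ay": 0,"az": 0},{"tx": 0,"ty": 0,"tz": 0.25,"ax": 0,"ay": 0,"az": 0},{"tx": 0,"ty": 0,"tz": 0,"ax": 0,"ay": 0,"az": 0},{"tx": 0,"ty": 0,"tz": 0,"ax": 0,"ay": 0,"az": 0}])

```text
time_s: 6.05
ee_pos: [0.5144, 0.4369, 0.2369]
eef_rot: [3.141, -0.001, 1.571]
force: [-0.1, -0.4, -1.6]
grip_width: 0.056
grip_force: 15.0
```

apply_moves(increments=[{"tx": -0.02,"ty": 0,"tz": 0.1,"ax": 0,"ay": 0,"az": 0},{"tx": 0,"ty": 0,"tz": 0.1,"ax": 0,"ay": 0,"az": 0},{"tx": 0,"ty": 0,"tz": 0.05,"ax": 0,"ay": 0,"az": 0},{"tx": 0,"ty": 0,"tz": 0.02,"ax": 0,"ay": 0,"az": 0},{"tx": 0,"ty": 0,"tz": 0,"ax": 0,"ay": 0,"az": 0},{"tx": 0,"ty": 0,"tz": 0,"ax": 0,"ay": 0,"az": 0}])

```text
time_s: 6.8
ee_pos: [0.5143, 0.4362, 0.2287]
eef_rot: [3.142, 0.0, 1.571]
force: [-3.6, -3.0, 6.3]
grip_width: 0.0559
grip_force: 15.0
```

apply_moves(increments=[{"tx": 0,"ty": 0,"tz": 0,"ax": 0,"ay": 0,"az": 0},{"tx": 0,"ty": 0,"tz": 0,"ax": 0,"ay": 0,"az": 0},{"tx": 0,"ty": 0,"tz": 0,"ax": 0,"ay": 0,"az": 0},{"tx": 0,"ty": 0,"tz": 0,"ax": 0,"ay": 0,"az": 0},{"tx": 0,"ty": 0,"tz": -0.4,"ax": 0,"ay": 0,"az": 0},{"tx": 0,"ty": 0,"tz": -1,"ax": 0,"ay": 0,"az": 0},{"tx": 0,"ty": 0,"tz": -1,"ax": 0,"ay": 0,"az": 0},{"tx": 0,"ty": 0,"tz": -1,"ax": 0,"ay": 0,"az": 0}], jaw=0)

```text
time_s: 7.8
ee_pos: [0.5142, 0.4361, 0.3319]
eef_rot: [3.141, -0.001, 1.571]
force: [0.6, -1.3, 0.1]
grip_width: 0.094
grip_force: 0.0
```

apply_moves(increments=[{"tx": -0.88,"ty": -0.7,"tz": 0,"ax": 0,"ay": 0,"az": 0},{"tx": -0.9,"ty": -0.7,"tz": 0,"ax": 0,"ay": 0,"az": 0},{"tx": -0.9,"ty": -0.7,"tz": 0,"ax": 0,"ay": 0,"az": 0},{"tx": -0.9,"ty": -0.7,"tz": 0,"ax": 0,"ay": 0,"az": 0},{"tx": -0.9,"ty": -0.7,"tz": 0.2,"ax": 0,"ay": 0,"az": 0},{"tx": -0.9,"ty": -0.7,"tz": 0.7,"ax": 0,"ay": 0,"az": 0},{"tx": 0,"ty": 0,"tz": 0,"ax": 0,"ay": 0,"az": 0},{"tx": 0,"ty": 0,"tz": 0,"ax": 0,"ay": 0,"az": 0}])

```text
time_s: 8.8
ee_pos: [0.3889, 0.2753, 0.3042]
eef_rot: [3.14, -0.001, 1.571]
force: [0.3, 0.4, 0.7]
grip_width: 0.0938
grip_force: 0.0
```

Run:
```python
from h import *
c,o=look("w3"); px=c["pixels"]
wfit(c,o,rim(px),.042,(.3874,.2748)); wfit(c,o,rim(px),.079,(.514,.436)); 
c=camera("scene"); np.save("scene",c,allow_pickle=True)
```

```text
8.8 [0.3889 0.2753 0.3042] [ 3.140e+00 -1.000e-03  1.571e+00] 0.0938 0.0
fit (0.3874, 0.2748) [0.3866 0.2758] axes [0.0321 0.0326]
fit (0.514, 0.436) [0.5137 0.4346] axes [0.0477 0.0484]
```

apply_moves(increments=[{"tx": 0,"ty": -0.07,"tz": 0.67,"ax": 0,"ay": 0,"az": 0},{"tx": 0,"ty": 0,"tz": 0.8,"ax": 0,"ay": 0,"az": 0},{"tx": 0,"ty": 0,"tz": 0.8,"ax": 0,"ay": 0,"az": 0},{"tx": 0,"ty": 0,"tz": 0.7,"ax": 0,"ay": 0,"az": 0},{"tx": 0,"ty": 0,"tz": 0.4,"ax": 0,"ay": 0,"az": 0},{"tx": 0,"ty": 0,"tz": 0,"ax": 0,"ay": 0,"az": 0},{"tx": 0,"ty": 0,"tz": 0,"ax": 0,"ay": 0,"az": 0}])

```text
time_s: 9.78
ee_pos: [0.3865, 0.2751, 0.2026]
eef_rot: [3.141, -0.001, 1.571]
force: [-0.5, 0.5, -0.5]
grip_width: 0.094
grip_force: 0.0
```

apply_moves(increments=[{"tx": 0,"ty": 0,"tz": 0,"ax": 0,"ay": 0,"az": 0},{"tx": 0,"ty": 0,"tz": 0,"ax": 0,"ay": 0,"az": 0},{"tx": 0,"ty": 0,"tz": 0,"ax": 0,"ay": 0,"az": 0},{"tx": 0,"ty": 0,"tz": 0,"ax": 0,"ay": 0,"az": 0},{"tx": 0,"ty": 0,"tz": 0,"ax": 0,"ay": 0,"az": 0},{"tx": 0,"ty": 0,"tz": 0,"ax": 0,"ay": 0,"az": 0},{"tx": 0,"ty": 0,"tz": 0,"ax": 0,"ay": 0,"az": 0}], jaw=1, force=10)

```text
time_s: 10.65
ee_pos: [0.3862, 0.2748, 0.2018]
eef_rot: [-3.142, 0.0, 1.571]
force: [-1.1, 0.4, 0.2]
grip_width: 0.0374
grip_force: 10.0
```

apply_moves(increments=[{"tx": 0,"ty": 0,"tz": -0.3,"ax": 0,"ay": 0,"az": 0},{"tx": 0,"ty": 0,"tz": -1,"ax": 0,"ay": 0,"az": 0},{"tx": 0,"ty": 0,"tz": -1,"ax": 0,"ay": 0,"az": 0},{"tx": 0,"ty": 0,"tz": -1,"ax": 0,"ay": 0,"az": 0},{"tx": -0.5,"ty": 0.2,"tz": -1,"ax": 0,"ay": 0,"az": 0},{"tx": -1,"ty": 0.35,"tz": 0,"ax": 0,"ay": 0,"az": 0},{"tx": -1,"ty": 0.35,"tz": 0,"ax": 0,"ay": 0,"az": 0},{"tx": -1,"ty": 0.35,"tz": 0,"ax": 0,"ay": 0,"az": 0},{"tx": -1,"ty": 0.35,"tz": 0,"ax": 0,"ay": 0,"az": 0},{"tx": -1,"ty": 0.35,"tz": 0,"ax": 0,"ay": 0,"az": 0},{"tx": -1,"ty": 0.35,"tz": 0,"ax": 0,"ay": 0,"az": 0},{"tx": -1,"ty": 0.35,"tz": 0,"ax": 0,"ay": 0,"az": 0}])

```text
time_s: 12.15
ee_pos: [0.4658, 0.0488, 0.3315]
eef_rot: [3.141, -0.0, 1.571]
force: [0.3, 0.2, -1.2]
grip_width: 0.0375
grip_force: 10.0
```

apply_moves(increments=[{"tx": -1,"ty": 0.35,"tz": 0,"ax": 0,"ay": 0,"az": 0},{"tx": -1,"ty": 0.35,"tz": 0,"ax": 0,"ay": 0,"az": 0},{"tx": -1,"ty": 0.35,"tz": 0,"ax": 0,"ay": 0,"az": 0},{"tx": -1,"ty": 0.35,"tz": 0,"ax": 0,"ay": 0,"az": 0},{"tx": -1,"ty": 0.35,"tz": 0,"ax": 0,"ay": 0,"az": 0},{"tx": -1,"ty": 0.35,"tz": 0,"ax": 0,"ay": 0,"az": 0},{"tx": -1,"ty": 0.35,"tz": 0,"ax": 0,"ay": 0,"az": 0},{"tx": -1,"ty": 0.35,"tz": 0,"ax": 0,"ay": 0,"az": 0},{"tx": -1,"ty": 0.35,"tz": 0,"ax": 0,"ay": 0,"az": 0},{"tx": -1,"ty": 0.35,"tz": 0,"ax": 0,"ay": 0,"az": 0},{"tx": -1,"ty": 0.35,"tz": 0,"ax": 0,"ay": 0,"az": 0},{"tx": -1,"ty": 0.35,"tz": 0,"ax": 0,"ay": 0,"az": 0}])

```text
time_s: 13.65
ee_pos: [0.5919, -0.3111, 0.3315]
eef_rot: [3.141, 0.0, 1.571]
force: [0.1, -0.4, -0.9]
grip_width: 0.0377
grip_force: 10.0
```

apply_moves(increments=[{"tx": -1,"ty": 0.3,"tz": 0,"ax": 0,"ay": 0,"az": 0},{"tx": -1,"ty": 0.2,"tz": 0,"ax": 0,"ay": 0,"az": 0},{"tx": -0.5,"ty": 0,"tz": 0,"ax": 0,"ay": 0,"az": 0},{"tx": 0,"ty": 0,"tz": 0,"ax": 0,"ay": 0,"az": 0},{"tx": 0,"ty": 0,"tz": 0,"ax": 0,"ay": 0,"az": 0}])

```text
time_s: 14.28
ee_pos: [0.6068, -0.3843, 0.3311]
eef_rot: [-3.142, -0.0, 1.571]
force: [-0.7, -0.7, -1.0]
grip_width: 0.0376
grip_force: 10.0
```

```bash
cat >> h.py <<'E'
def proj(c,o,X):
    from scipy.spatial.transform import Rotation as R
    T=c["T_tool_cam"]; t=R.from_euler("xyz",o["eef_rot"]).inv().apply(np.array(X)-o["ee_pos"]); d=T[:3,:3].T@(t-T[:3,3]); r=np.hypot(d[0],d[1]); K=c["camera_matrix"]; th=np.arctan2(r,d[2])
    return int(K[0,2]+K[0,0]*th*d[0]/r), int(K[1,2]+K[1,1]*th*d[1]/r)
def sl(c,o,X):
    p=proj(c,o,[X[0],X[1],.018]); print(p); wfit(c,o,slicemask(c["pixels"],p),.018,X)
E
python3 - <<'E'
from h import *
c,o=look("w4"); px=c["pixels"]
sl(c,o,(.6066,-.274)); wfit(c,o,rim(px),o["ee_pos"][2]-.2018+.042,o["ee_pos"][:2]); wfit(c,o,rim(px),.072,(.652,-.0755),rad=.03); wfit(c,o,rim(px),.051,(.471,-.105))
E
```

```text
14.275 [ 0.6068 -0.3843  0.3311] [-3.142 -0.     1.571] 0.0376 10.000025349436328
(256, 80)
fit (0.6066, -0.274) [ 0.6059 -0.2749] axes [0.0555 0.0557]
fit [ 0.60675519 -0.38426606] [ 0.6073 -0.3828] axes [0.0323 0.0324]
```

View pics/w4.png

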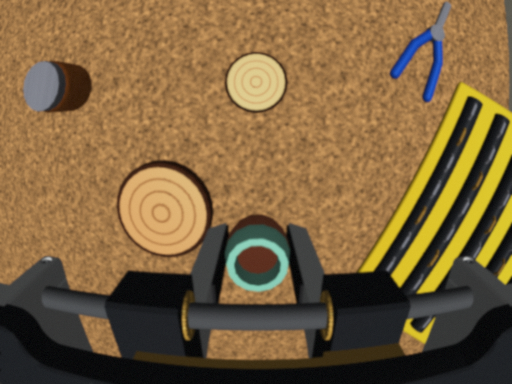

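The view shows the small slice at (256,81), the largest slice at (164,208), the jar at (50,86) and the small cup held upright.

apply_moves(increments=[{"tx": 0.5,"ty": -0.03,"tz": 0,"ax": 0,"ay": 0,"az": 0},{"tx": 0.9,"ty": 0,"tz": 0,"ax": 0,"ay": 0,"az": 0},{"tx": 0.9,"ty": 0,"tz": 0,"ax": 0,"ay": 0,"az": 0},{"tx": 0.9,"ty": 0,"tz": 0,"ax": 0,"ay": 0,"az": 0},{"tx": 0.4,"ty": 0,"tz": 0.3,"ax": 0,"ay": 0,"az": 0},{"tx": 0,"ty": 0,"tz": 0.8,"ax": 0,"ay": 0,"az": 0},{"tx": 0,"ty": 0,"tz": 0.8,"ax": 0,"ay": 0,"az": 0},{"tx": 0,"ty": 0,"tz": 0.8,"ax": 0,"ay": 0,"az": 0},{"tx": 0,"ty": 0,"tz": 0.5,"ax": 0,"ay": 0,"az": 0},{"tx": 0,"ty": 0,"tz": 0.3,"ax": 0,"ay": 0,"az": 0},{"tx": 0,"ty": 0,"tz": 0,"ax": 0,"ay": 0,"az": 0},{"tx": 0,"ty": 0,"tz": 0,"ax": 0,"ay": 0,"az": 0}])

```text
time_s: 15.82
ee_pos: [0.6059, -0.2773, 0.2267]
eef_rot: [3.141, 0.001, 1.571]
force: [0.2, -0.0, 0.2]
grip_width: 0.0376
grip_force: 10.0
```

apply_moves(increments=[{"tx": 0,"ty": 0,"tz": 0.1,"ax": 0,"ay": 0,"az": 0},{"tx": 0,"ty": 0,"tz": 0.07,"ax": 0,"ay": 0,"az": 0},{"tx": 0,"ty": 0,"tz": 0.05,"ax": 0,"ay": 0,"az": 0},{"tx": 0,"ty": 0,"tz": 0,"ax": 0,"ay": 0,"az": 0},{"tx": 0,"ty": 0,"tz": 0,"ax": 0,"ay": 0,"az": 0}])

```text
time_s: 16.45
ee_pos: [0.6058, -0.2772, 0.2199]
eef_rot: [3.141, 0.0, 1.571]
force: [-3.6, 1.4, 5.3]
grip_width: 0.0374
grip_force: 10.0
```

Run:
```python
from h import *
c,o=look("w5")
c=cv2.cvtColor(cv2.imread("pics/w4.png"),cv2.COLOR_BGR2RGB); k=np.load("wrist.npy",allow_pickle=True).item(); k["pixels"]=c
o=dict(ee_pos=np.array([.6068,-.3843,.3311]),eef_rot=[3.1415,0,1.571]); sl(k,o,(.5033,-.4085))
```

```text
16.45 [ 0.6058 -0.2772  0.2199] [3.141 0.    1.571] 0.0374 10.00033107411582
(160, 212)
fit (0.5033, -0.4085) [ 0.5032 -0.4089] axes [0.1004 0.1006]
```

apply_moves(increments=[{"tx": 0,"ty": 0,"tz": 0,"ax": 0,"ay": 0,"az": 0},{"tx": 0,"ty": 0,"tz": 0,"ax": 0,"ay": 0,"az": 0},{"tx": 0,"ty": 0,"tz": 0,"ax": 0,"ay": 0,"az": 0},{"tx": 0,"ty": 0,"tz": 0,"ax": 0,"ay": 0,"az": 0},{"tx": 0,"ty": 0,"tz": 0,"ax": 0,"ay": 0,"az": 0},{"tx": 0,"ty": 0,"tz": -0.4,"ax": 0,"ay": 0,"az": 0},{"tx": 0,"ty": 0,"tz": -1,"ax": 0,"ay": 0,"az": 0},{"tx": 0,"ty": 0,"tz": -1,"ax": 0,"ay": 0,"az": 0},{"tx": 0,"ty": 0,"tz": -1,"ax": 0,"ay": 0,"az": 0}], jaw=0)

```text
time_s: 17.62
ee_pos: [0.6057, -0.2772, 0.3233]
eef_rot: [3.141, 0.0, 1.571]
force: [0.2, -0.2, -0.3]
grip_width: 0.0939
grip_force: 0.0
```

apply_moves(increments=[{"tx": 0.5,"ty": -0.4,"tz": 0,"ax": 0,"ay": 0,"az": 0},{"tx": 0.95,"ty": -0.7,"tz": 0,"ax": 0,"ay": 0,"az": 0},{"tx": 0.95,"ty": -0.7,"tz": 0,"ax": 0,"ay": 0,"az": 0},{"tx": 0.95,"ty": -0.7,"tz": 0,"ax": 0,"ay": 0,"az": 0},{"tx": 0.95,"ty": -0.75,"tz": 0,"ax": 0,"ay": 0,"az": 0},{"tx": 0.95,"ty": -0.75,"tz": 0.2,"ax": 0,"ay": 0,"az": 0},{"tx": 0.45,"ty": -0.5,"tz": 0.4,"ax": 0,"ay": 0,"az": 0},{"tx": 0,"ty": 0,"tz": 0,"ax": 0,"ay": 0,"az": 0},{"tx": 0,"ty": 0,"tz": 0,"ax": 0,"ay": 0,"az": 0}])

```text
time_s: 18.75
ee_pos: [0.4714, -0.1067, 0.3042]
eef_rot: [3.14, 0.0, 1.571]
force: [-0.6, -0.6, 0.8]
grip_width: 0.0942
grip_force: 0.0
```

Run:
```python
from h import *
c,o=look("w6"); px=c["pixels"]
wfit(c,o,rim(px),.051,(.471,-.105)); wfit(c,o,rim(px),.072,(.652,-.0755))
for n in("scene","side"):
    c=camera(n); cv2.imwrite(f"pics/{n}6.png",cv2.cvtColor(c["pixels"],cv2.COLOR_RGB2BGR))
```

```text
18.75 [ 0.4714 -0.1067  0.3042] [3.14  0.    1.571] 0.0942 0.0
fit (0.471, -0.105) [ 0.4723 -0.1043] axes [0.0402 0.0403]
fit (0.652, -0.0755) [ 0.6516 -0.0767] axes [0.0563 0.0566]
```

View pics/side6.png

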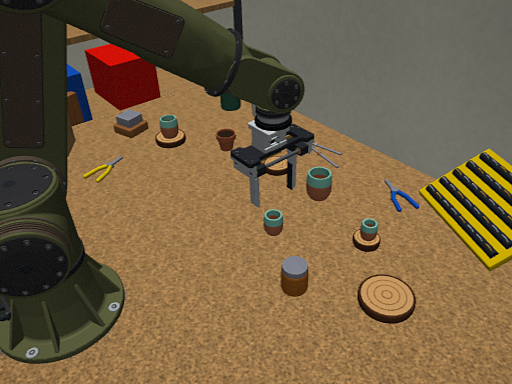

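The side view shows the large cup upright on its slice at (170,130) and the small cup on its slice at (368,232). The jar and pot haven't moved.

apply_moves(increments=[{"tx": 0.08,"ty": 0.03,"tz": 0.57,"ax": 0,"ay": 0,"az": 0},{"tx": 0,"ty": 0,"tz": 0.8,"ax": 0,"ay": 0,"az": 0},{"tx": 0,"ty": 0,"tz": 0.8,"ax": 0,"ay": 0,"az": 0},{"tx": 0,"ty": 0,"tz": 0.7,"ax": 0,"ay": 0,"az": 0},{"tx": 0,"ty": 0,"tz": 0.4,"ax": 0,"ay": 0,"az": 0},{"tx": 0,"ty": 0,"tz": 0,"ax": 0,"ay": 0,"az": 0},{"tx": 0,"ty": 0,"tz": 0,"ax": 0,"ay": 0,"az": 0}])

```text
time_s: 19.77
ee_pos: [0.472, -0.104, 0.2058]
eef_rot: [3.141, 0.0, 1.571]
force: [0.3, 0.6, 0.8]
grip_width: 0.0936
grip_force: 0.0
```

apply_moves(increments=[{"tx": 0,"ty": 0,"tz": 0,"ax": 0,"ay": 0,"az": 0},{"tx": 0,"ty": 0,"tz": 0,"ax": 0,"ay": 0,"az": 0},{"tx": 0,"ty": 0,"tz": 0,"ax": 0,"ay": 0,"az": 0},{"tx": 0,"ty": 0,"tz": 0,"ax": 0,"ay": 0,"az": 0},{"tx": 0,"ty": 0,"tz": 0,"ax": 0,"ay": 0,"az": 0},{"tx": 0,"ty": 0,"tz": 0,"ax": 0,"ay": 0,"az": 0},{"tx": 0,"ty": 0,"tz": 0,"ax": 0,"ay": 0,"az": 0}], jaw=1, force=12)

```text
time_s: 20.65
ee_pos: [0.4717, -0.1038, 0.2051]
eef_rot: [3.142, -0.0, 1.571]
force: [0.3, -0.3, 0.5]
grip_width: 0.0466
grip_force: 12.0
```

apply_moves(increments=[{"tx": 0,"ty": 0,"tz": -0.3,"ax": 0,"ay": 0,"az": 0},{"tx": 0,"ty": 0,"tz": -0.9,"ax": 0,"ay": 0,"az": 0},{"tx": 0,"ty": 0,"tz": -1,"ax": 0,"ay": 0,"az": 0},{"tx": 0,"ty": 0,"tz": -1,"ax": 0,"ay": 0,"az": 0},{"tx": 0.2,"ty": 0.4,"tz": -1,"ax": 0,"ay": 0,"az": 0},{"tx": 0.5,"ty": 0.95,"tz": 0,"ax": 0,"ay": 0,"az": 0},{"tx": 0.5,"ty": 0.95,"tz": 0,"ax": 0,"ay": 0,"az": 0},{"tx": 0.5,"ty": 0.95,"tz": 0,"ax": 0,"ay": 0,"az": 0},{"tx": 0.5,"ty": 0.95,"tz": 0,"ax": 0,"ay": 0,"az": 0},{"tx": 0.5,"ty": 0.95,"tz": 0,"ax": 0,"ay": 0,"az": 0},{"tx": 0.4,"ty": 0.7,"tz": 0,"ax": 0,"ay": 0,"az": 0},{"tx": 0,"ty": 0.38,"tz": 0,"ax": 0,"ay": 0,"az": 0}])

```text
time_s: 22.15
ee_pos: [0.6592, -0.0099, 0.3313]
eef_rot: [-3.141, -0.0, 1.572]
force: [-0.1, -0.3, -1.0]
grip_width: 0.0468
grip_force: 12.0
```

apply_moves(increments=[{"tx": 0,"ty": 0,"tz": 0,"ax": 0,"ay": 0,"az": 0},{"tx": 0,"ty": 0,"tz": 0,"ax": 0,"ay": 0,"az": 0}])

```text
time_s: 22.4
ee_pos: [0.6582, -0.011, 0.3313]
eef_rot: [-3.141, 0.0, 1.571]
force: [0.8, -0.7, -0.9]
grip_width: 0.0468
grip_force: 12.0
```

Run:
```python
from h import *
c,o=look("w7"); px=c["pixels"]
sl(c,o,(.6585,.092)); wfit(c,o,rim(px),o["ee_pos"][2]-.2051+.051,o["ee_pos"][:2])
```

```text
22.4 [ 0.6582 -0.011   0.3313] [-3.141  0.     1.571] 0.0468 11.999748732196167
(256, 87)
fit (0.6585, 0.092) [0.659  0.0919] axes [0.0699 0.0701]
fit [ 0.658177   -0.01097823] [ 0.6587 -0.0113] axes [0.0402 0.0404]
```

apply_moves(increments=[{"tx": 0.5,"ty": 0.01,"tz": 0,"ax": 0,"ay": 0,"az": 0},{"tx": 0.85,"ty": 0,"tz": 0,"ax": 0,"ay": 0,"az": 0},{"tx": 0.85,"ty": 0,"tz": 0,"ax": 0,"ay": 0,"az": 0},{"tx": 0.85,"ty": 0,"tz": 0,"ax": 0,"ay": 0,"az": 0},{"tx": 0.38,"ty": 0,"tz": 0.3,"ax": 0,"ay": 0,"az": 0},{"tx": 0,"ty": 0,"tz": 0.8,"ax": 0,"ay": 0,"az": 0},{"tx": 0,"ty": 0,"tz": 0.8,"ax": 0,"ay": 0,"az": 0},{"tx": 0,"ty": 0,"tz": 0.7,"ax": 0,"ay": 0,"az": 0},{"tx": 0,"ty": 0,"tz": 0.5,"ax": 0,"ay": 0,"az": 0},{"tx": 0,"ty": 0,"tz": 0.3,"ax": 0,"ay": 0,"az": 0},{"tx": 0,"ty": 0,"tz": 0,"ax": 0,"ay": 0,"az": 0},{"tx": 0,"ty": 0,"tz": 0,"ax": 0,"ay": 0,"az": 0}])

```text
time_s: 23.95
ee_pos: [0.6591, 0.0921, 0.2299]
eef_rot: [3.14, -0.0, 1.571]
force: [0.2, 1.1, -0.5]
grip_width: 0.0464
grip_force: 12.0
```

apply_moves(increments=[{"tx": 0,"ty": 0,"tz": 0.1,"ax": 0,"ay": 0,"az": 0},{"tx": 0,"ty": 0,"tz": 0.07,"ax": 0,"ay": 0,"az": 0},{"tx": 0,"ty": 0,"tz": 0.05,"ax": 0,"ay": 0,"az": 0},{"tx": 0,"ty": 0,"tz": 0,"ax": 0,"ay": 0,"az": 0},{"tx": 0,"ty": 0,"tz": 0,"ax": 0,"ay": 0,"az": 0}])

```text
time_s: 24.58
ee_pos: [0.6589, 0.0921, 0.2232]
eef_rot: [3.141, 0.0, 1.571]
force: [-3.4, 0.2, 5.5]
grip_width: 0.0466
grip_force: 12.0
```

apply_moves(increments=[{"tx": 0,"ty": 0,"tz": 0,"ax": 0,"ay": 0,"az": 0},{"tx": 0,"ty": 0,"tz": 0,"ax": 0,"ay": 0,"az": 0},{"tx": 0,"ty": 0,"tz": 0,"ax": 0,"ay": 0,"az": 0},{"tx": 0,"ty": 0,"tz": 0,"ax": 0,"ay": 0,"az": 0},{"tx": 0,"ty": 0,"tz": 0,"ax": 0,"ay": 0,"az": 0},{"tx": 0,"ty": 0,"tz": -0.4,"ax": 0,"ay": 0,"az": 0},{"tx": 0,"ty": 0,"tz": -1,"ax": 0,"ay": 0,"az": 0},{"tx": 0,"ty": 0,"tz": -1,"ax": 0,"ay": 0,"az": 0},{"tx": 0,"ty": 0,"tz": -1,"ax": 0,"ay": 0,"az": 0}], jaw=0)

```text
time_s: 25.7
ee_pos: [0.6588, 0.0921, 0.3265]
eef_rot: [3.141, -0.0, 1.571]
force: [0.0, 0.4, -0.1]
grip_width: 0.094
grip_force: 0.0
```

apply_moves(increments=[{"tx": -0.5,"ty": -0.05,"tz": 0,"ax": 0,"ay": 0,"az": 0},{"tx": -0.95,"ty": -0.05,"tz": 0,"ax": 0,"ay": 0,"az": 0},{"tx": -0.95,"ty": -0.05,"tz": 0,"ax": 0,"ay": 0,"az": 0},{"tx": -0.95,"ty": -0.05,"tz": 0,"ax": 0,"ay": 0,"az": 0},{"tx": -0.95,"ty": -0.05,"tz": 0,"ax": 0,"ay": 0,"az": 0},{"tx": -0.9,"ty": 0,"tz": 0,"ax": 0,"ay": 0,"az": 0},{"tx": -0.43,"ty": 0,"tz": 0,"ax": 0,"ay": 0,"az": 0},{"tx": 0,"ty": 0,"tz": 0,"ax": 0,"ay": 0,"az": 0},{"tx": 0,"ty": 0,"tz": 0,"ax": 0,"ay": 0,"az": 0}])

```text
time_s: 26.82
ee_pos: [0.6514, -0.0761, 0.3244]
eef_rot: [-3.141, -0.0, 1.571]
force: [-0.5, -0.2, 0.4]
grip_width: 0.0939
grip_force: 0.0
```

Run:
```python
from h import *
c,o=look("w8"); px=c["pixels"]
wfit(c,o,rim(px),.069,(.659,.092)); wfit(c,o,rim(px),.072,(.652,-.0755))
```

```text
26.825 [ 0.6514 -0.0761  0.3244] [-3.141 -0.     1.571] 0.0939 0.0
fit (0.659, 0.092) [0.6595 0.0895] axes [0.0393 0.0405]
fit (0.652, -0.0755) [ 0.6531 -0.0761] axes [0.0567 0.0571]
```

apply_moves(increments=[{"tx": 0,"ty": 0.04,"tz": 0.48,"ax": 0,"ay": 0,"az": 0},{"tx": 0,"ty": 0,"tz": 0.7,"ax": 0,"ay": 0,"az": 0},{"tx": 0,"ty": 0,"tz": 0.7,"ax": 0,"ay": 0,"az": 0},{"tx": 0,"ty": 0,"tz": 0.7,"ax": 0,"ay": 0,"az": 0},{"tx": 0,"ty": 0,"tz": 0.6,"ax": 0,"ay": 0,"az": 0},{"tx": 0,"ty": 0,"tz": 0.4,"ax": 0,"ay": 0,"az": 0},{"tx": 0,"ty": 0,"tz": 0,"ax": 0,"ay": 0,"az": 0},{"tx": 0,"ty": 0,"tz": 0,"ax": 0,"ay": 0,"az": 0}])

```text
time_s: 27.88
ee_pos: [0.6528, -0.0768, 0.2179]
eef_rot: [3.14, 0.0, 1.571]
force: [-0.1, 0.3, 0.2]
grip_width: 0.0936
grip_force: 0.0
```

apply_moves(increments=[{"tx": 0,"ty": 0,"tz": 0,"ax": 0,"ay": 0,"az": 0},{"tx": 0,"ty": 0,"tz": 0,"ax": 0,"ay": 0,"az": 0},{"tx": 0,"ty": 0,"tz": 0,"ax": 0,"ay": 0,"az": 0},{"tx": 0,"ty": 0,"tz": 0,"ax": 0,"ay": 0,"az": 0},{"tx": 0,"ty": 0,"tz": 0,"ax": 0,"ay": 0,"az": 0},{"tx": 0,"ty": 0,"tz": 0,"ax": 0,"ay": 0,"az": 0},{"tx": 0,"ty": 0,"tz": 0,"ax": 0,"ay": 0,"az": 0}], jaw=1, force=20)

```text
time_s: 28.75
ee_pos: [0.6526, -0.0768, 0.2173]
eef_rot: [3.141, 0.0, 1.571]
force: [-1.3, 0.1, 3.5]
grip_width: 0.0659
grip_force: 20.0
```

apply_moves(increments=[{"tx": 0,"ty": 0,"tz": -0.3,"ax": 0,"ay": 0,"az": 0},{"tx": 0,"ty": 0,"tz": -1,"ax": 0,"ay": 0,"az": 0},{"tx": 0,"ty": 0,"tz": -1,"ax": 0,"ay": 0,"az": 0},{"tx": 0,"ty": 0,"tz": -1,"ax": 0,"ay": 0,"az": 0},{"tx": -0.5,"ty": -0.2,"tz": -1,"ax": 0,"ay": 0,"az": 0},{"tx": -0.9,"ty": -0.42,"tz": 0,"ax": 0,"ay": 0,"az": 0},{"tx": -0.9,"ty": -0.42,"tz": 0,"ax": 0,"ay": 0,"az": 0},{"tx": -0.9,"ty": -0.42,"tz": 0,"ax": 0,"ay": 0,"az": 0},{"tx": -0.9,"ty": -0.42,"tz": 0,"ax": 0,"ay": 0,"az": 0},{"tx": -0.9,"ty": -0.42,"tz": 0,"ax": 0,"ay": 0,"az": 0},{"tx": -0.9,"ty": -0.42,"tz": 0,"ax": 0,"ay": 0,"az": 0},{"tx": -0.9,"ty": -0.42,"tz": 0,"ax": 0,"ay": 0,"az": 0}])

```text
time_s: 30.25
ee_pos: [0.5578, -0.2816, 0.3464]
eef_rot: [3.142, 0.0, 1.571]
force: [-0.8, -0.7, -1.6]
grip_width: 0.0654
grip_force: 20.0
```

apply_moves(increments=[{"tx": -0.9,"ty": -0.42,"tz": 0,"ax": 0,"ay": 0,"az": 0},{"tx": -0.9,"ty": -0.42,"tz": 0,"ax": 0,"ay": 0,"az": 0},{"tx": -0.9,"ty": -0.4,"tz": 0,"ax": 0,"ay": 0,"az": 0},{"tx": -0.9,"ty": -0.4,"tz": 0,"ax": 0,"ay": 0,"az": 0},{"tx": -0.6,"ty": -0.2,"tz": 0,"ax": 0,"ay": 0,"az": 0},{"tx": 0,"ty": 0,"tz": 0,"ax": 0,"ay": 0,"az": 0},{"tx": 0,"ty": 0,"tz": 0,"ax": 0,"ay": 0,"az": 0}])

```text
time_s: 31.12
ee_pos: [0.5037, -0.406, 0.3461]
eef_rot: [-3.142, -0.0, 1.571]
force: [0.8, 0.7, -2.0]
grip_width: 0.0651
grip_force: 20.0
```

Run:
```python
from h import *
c,o=look("w9"); px=c["pixels"]
wfit(c,o,rim(px),o["ee_pos"][2]-.2173+.072,o["ee_pos"][:2]); wfit(c,o,rim(px),.060,(.606,-.275))
```

```text
31.125 [ 0.5037 -0.406   0.3461] [-3.142 -0.     1.571] 0.0651 19.999782813247293
fit [ 0.5036545  -0.40603535] [ 0.5042 -0.4049] axes [0.0568 0.0569]
fit (0.606, -0.275) [ 0.6054 -0.2774] axes [0.0323 0.0326]
```

View pics/w9.png

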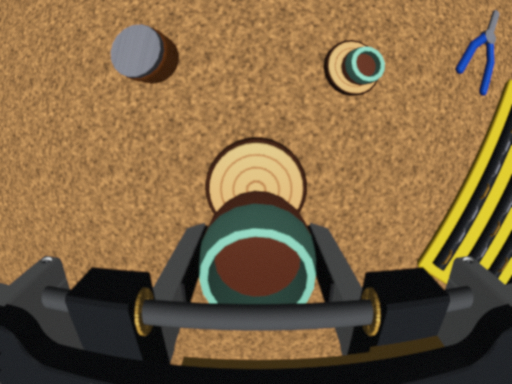

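The view shows the largest cup held over its slice, the small cup on its slice at (355,67) and the jar undisturbed at (140,52).

apply_moves(increments=[{"tx": -0.12,"ty": -0.02,"tz": 0.3,"ax": 0,"ay": 0,"az": 0},{"tx": 0,"ty": 0,"tz": 0.7,"ax": 0,"ay": 0,"az": 0},{"tx": 0,"ty": 0,"tz": 0.7,"ax": 0,"ay": 0,"az": 0},{"tx": 0,"ty": 0,"tz": 0.7,"ax": 0,"ay": 0,"az": 0},{"tx": 0,"ty": 0,"tz": 0.5,"ax": 0,"ay": 0,"az": 0},{"tx": 0,"ty": 0,"tz": 0.35,"ax": 0,"ay": 0,"az": 0},{"tx": 0,"ty": 0,"tz": 0.23,"ax": 0,"ay": 0,"az": 0},{"tx": 0,"ty": 0,"tz": 0,"ax": 0,"ay": 0,"az": 0},{"tx": 0,"ty": 0,"tz": 0,"ax": 0,"ay": 0,"az": 0}])

```text
time_s: 32.3
ee_pos: [0.5027, -0.4105, 0.2424]
eef_rot: [3.141, 0.001, 1.571]
force: [0.3, 0.4, -1.6]
grip_width: 0.0654
grip_force: 20.0
```

apply_moves(increments=[{"tx": 0,"ty": 0,"tz": 0.1,"ax": 0,"ay": 0,"az": 0},{"tx": 0,"ty": 0,"tz": 0.07,"ax": 0,"ay": 0,"az": 0},{"tx": 0,"ty": 0,"tz": 0.05,"ax": 0,"ay": 0,"az": 0},{"tx": 0,"ty": 0,"tz": 0,"ax": 0,"ay": 0,"az": 0},{"tx": 0,"ty": 0,"tz": 0,"ax": 0,"ay": 0,"az": 0}])

```text
time_s: 32.92
ee_pos: [0.5026, -0.4104, 0.2353]
eef_rot: [3.142, 0.0, 1.571]
force: [-2.1, 2.0, 2.8]
grip_width: 0.0654
grip_force: 20.0
```

apply_moves(increments=[{"tx": 0,"ty": 0,"tz": 0,"ax": 0,"ay": 0,"az": 0},{"tx": 0,"ty": 0,"tz": 0,"ax": 0,"ay": 0,"az": 0},{"tx": 0,"ty": 0,"tz": 0,"ax": 0,"ay": 0,"az": 0},{"tx": 0,"ty": 0,"tz": 0,"ax": 0,"ay": 0,"az": 0},{"tx": 0,"ty": 0,"tz": 0,"ax": 0,"ay": 0,"az": 0},{"tx": 0,"ty": 0,"tz": -0.4,"ax": 0,"ay": 0,"az": 0},{"tx": 0,"ty": 0,"tz": -1,"ax": 0,"ay": 0,"az": 0},{"tx": 0,"ty": 0,"tz": -1,"ax": 0,"ay": 0,"az": 0},{"tx": 0,"ty": 0,"tz": -1,"ax": 0,"ay": 0,"az": 0},{"tx": 0,"ty": 0,"tz": -1,"ax": 0,"ay": 0,"az": 0},{"tx": 0,"ty": 0,"tz": 0,"ax": 0,"ay": 0,"az": 0},{"tx": 0,"ty": 0,"tz": 0,"ax": 0,"ay": 0,"az": 0}], jaw=0)

```text
time_s: 34.42
ee_pos: [0.5025, -0.4103, 0.3665]
eef_rot: [-3.141, -0.001, 1.571]
force: [-0.5, -0.4, -0.1]
grip_width: 0.0938
grip_force: 0.0
```

Run:
```python
from h import *
c,o=look("w10"); px=c["pixels"]
wfit(c,o,rim(px),.090,(.503,-.409)); wfit(c,o,rim(px),.060,(.606,-.275))
c=camera("scene"); cv2.imwrite("pics/scene10.png",cv2.cvtColor(c["pixels"],cv2.COLOR_RGB2BGR))
```

```text
34.425 [ 0.5025 -0.4103  0.3665] [-3.141e+00 -1.000e-03  1.571e+00] 0.0938 0.0
fit (0.503, -0.409) [ 0.5031 -0.4098] axes [0.0569 0.0574]
fit (0.606, -0.275) [ 0.6055 -0.2775] axes [0.0319 0.0324]
```

View pics/scene10.png

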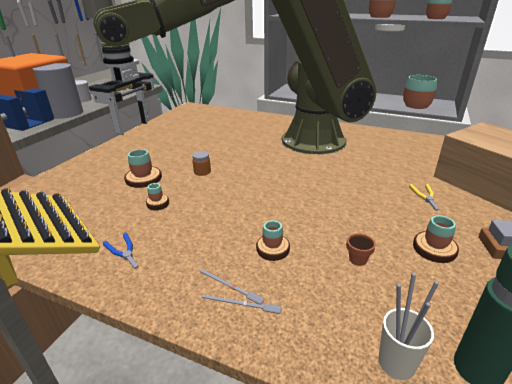

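The scene view shows all four cups upright on their slices, at (141,168), (156,196), (272,239) and (438,237). The pot at (361,248) and the jar at (202,163) haven't moved.

```bash
python3 -c "
from h import *
print(hand_in())"
```

```text
the job is handed in; nothing more can be done
None
```

All four cups are standing upright on their matching slices, each about 3 mm or less from the slice's centre by the camera fits; the flowerpot and jar look unmoved, and I handed the job in at about 34 s (no verdict was returned).

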